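Roll a gauge roller home against a set anvil

TASK

Roll the loose steel roller along the stone plate, by pushing its side, until it lies square and central against the face of the sliding anvil, and press it there for a second with a steady light force of about 6 newtons (never above 14). The anvil is only held by friction and its setting must not shift; do not lift the roller, keep the other gauges where they are, and leave the roller resting lengthwise against the anvil, untouched.

Things in the scene. Friction and masses are not known exactly. Their poses are not given: they have to be found in the camera images.
- stage: Fixed dark stone plate, 320 (own x) x 160 (own y) x 20 mm; origin at the centre of its underside, so its top is 20 mm above the bench. Own +x is the rolling direction, towards the anvil. At its +x end a fixed aluminium post (40 x 60 mm, 40 mm above the plate, own x 117 to 157 mm) guides the anvil. The plate is otherwise bare, without side rails.
- anvil: Upright steel face plate 12 thick x 100 wide (own y) x 34 mm high, its stem in the post. Origin mid-width in the face towards the roller (it looks to own -x), at plate-top height; axes as the stage's. Held by friction, slips to +x at about 16 N; set anew each run (face at stage x 60 to 90 mm). A thin tongue before it bears a line 20 mm from the face: the roller's axis lies over it when home.
- roller: Loose smooth oiled steel roller, 40 mm diameter, 80 mm long, 0.18 to 0.35 kg, lying on the plate, a little askew. Origin at its centre, own y along its axis; x and z turn as it rolls. Home: centre 20 mm before the anvil's face. It rolls very easily, coasting on some mm when pushed fast. When pressed, friction may take about 1 N of the push, so the anvil feels that much less than the tool.
- gauge_case: Bystander: small wooden case 70 x 45 x 30 mm on the bench beside the plate, origin at the centre of its underside.
- ring_gauge: Bystander: steel ring 56 mm outer diameter, 18 mm high, lying flat on the bench beside the plate, origin at the centre of its underside.
- plug_gauge: Bystander: dark steel stepped plug 28 mm diameter, 54 mm tall, standing on the bench beside the plate, origin at the centre of its underside.
Not all that is in view belongs to the job. What is shaped like the roller but red or turquoise is not meant.

How it is judged:
By the outcome, as a careful person would: the job done as asked, in the order asked, and still so for the second after the job is handed in, with the robot touching nothing.
It also fails if it takes over 72 s, if anything falls off the work surface, if the arm or the gripper's body presses on something with over 40 N, if the wrist force passes 120 N, or if a joint passes its speed limit or range.

ROBOT

A 6-joint arm with a two-finger parallel gripper is mounted at the origin on the work surface. World frame = base frame: x ahead of the robot, y to its left, z up, the work surface at z = 0. Lengths are in m, angles in degrees, forces in N, time in s.
With the tool pointing down it reaches from about 0.35 to 0.875 m from the base axis. Payload 4.2 kg.
Tool frame: the origin (TCP) lies between the finger pads; the fingertips stand 14 mm ahead of it and the grasp point (between the pads) lies 5 mm behind it; x points along the fingers, y is the direction in which the jaws open and shut, and the axes are right-handed (so a half turn about x gives the same grasp; the last joint's range is limited). The gripper opens to 87 mm and grips with 3 to 60 N. Pads are 19 mm wide; open, the fingers measure 117 mm over their backs; the gripper's body (75 mm by 190 mm) begins 51 mm behind the grasp point.
Start: joints at [14.817, 22.042, 0.453, 0, -68.411, -14.817], TCP at [0.625, 0, 0.237] pointing down, gripper open.
Joint ranges: [-179.83, 179.83], [-69.29, 118.12], [-61.27, 80.66], [-181.25, 117.63], [-171.15, -9.14], [-177.46, 177.46]. Speed limits (degrees/s): [159.86, 159.86, 180, 180, 180, 180].

INTERFACE

Orientations are given as a 3x3 rotation matrix whose columns are the frame's x, y, z axes.
In Python, from station import r, imaging, job gives the robot as it stands. The module is installed in compiled form; this text tells all that it offers.
- The arm moves only by the tool apply_moves, never from a script. Its arguments are lists of equal length, an entry for each row: "xyz": the shift along the tool's x, y, z in m, a list of three; "twist": the turn about the tool's x in degrees; "claw": the opening, from 0 (shut) to 1 (fully open). A call has 1 to 12 rows; each row shifts and turns the pose as measured when the row begins, along the tool's axes as they then stand; what a row does not reach is not made up. A row lasts 1/10 s, in which the tool goes at most 50 mm and 8.59 degrees, less where a joint would pass 70% of its speed; a pose out of reach is approached as far as the arm can. A call is refused whole if a number of a shift passes 0.05 or a number of a turn 8.59, either way. A call with a gripper value outside its range is refused whole. The fingers move at their own pace and stop on an object; the grip force is fixed at half the most. Time passes only in rows, so rows that do not move let the fingers close. It gives the time, the measured TCP pose, the force and the opening at its end, in the units of the state.
- r.sense(): the state, without advancing time (a new reading comes with each control period).
- imaging.capture(name): name is "scene" or "side" or "wrist"; returns a dict with "pixels" (400x640x3 uint8, red, green, blue), "mtx" (3x3 intrinsics, pixels), "distortion" ([k1, k2, p1, p2, k3] as OpenCV has them; the pictures are not rectified), "view" (4x4, takes a point from world to camera coordinates). Camera axes: x right, y down, z forward; pixel columns grow to the right and rows downward; lengths in m; the calibration is good to about 2 mm. A picture is of the moment at which its call begins. There is no depth.
- job.finish_job(): hands the job in, once; it reports no verdict.
Trained networks look in a picture, given as the dict that the camera call returned (one of the last four; its "shot" number tells which), for a name from the list of things; names that differ only in an ending like _2 or _b are one class to them, and where a whole thing is asked for, a point or a joint stands for the part that bears it (a point fixed in the world has none). Each returns a list of dicts, best first, with "p" (0 to 1); they miss things now and then, are a little off and sometimes report something else, mostly with a low value. They report only what shows in the picture. A call takes as long as a camera call. They do not tell look-alikes from the thing itself.
- imaging.regions_of(query, picture): "mask" (400x640 bool, what is visible of it) and "centre" ([column, row] in pixels, amid what is visible of it).
The state is a dict: "time_s": time; "joints": joint angles; "joint_velocities": joint speeds; "effort": joint torques, N m; "tcp_pos": TCP position; "ee_rot": TCP orientation; "wrist_force": force on the tool from outside, world axes, zero at the start; "moment": the same for the moment, N m; "gripper_width": opening from 0.0 (shut) to 1.0 (fully open).
Only numpy, scipy, OpenCV 4.12 (cv2) and the standard library are available. Lean on these libraries where they do the work, as an engineer would, in place of code of your own. Each camera call takes 0.05 s, during which the arm holds its last target.

## Working session

There is one attempt and no reset: what is moved stays moved. The work goes in short steps, Python scripts to look and compute and a tool call to move; the robot and the scene stay as the last step left them, time stands still between calls to the robot, and variables do not carry over. Pictures are saved under pics/ and viewed, and the job is handed in when it is done.

Besides the shell and the picture viewer there is one more tool, called after "Emit:" by a JSON object that holds its "api" and its "payload". apply_moves: Moves the arm, as the interface text tells. Its arguments: {"type":"object","properties":{"xyz":{"type":"array","items":{"type":"array","items":{"type":"number"}}},"twist":{"type":"array","items":{"type":"number"}},"claw":{"type":"array","items":{"type":"number"}}},"required":["xyz","twist","claw"]}

```bash
mkdir -p pics; python3 - <<'E'
from station import r, imaging, job
import cv2
s=r.sense(); print({k:s[k] for k in s})
for n in ["scene","side","wrist"]:
    d=imaging.capture(n); cv2.imwrite(f"pics/{n}0.png",d["pixels"][:,:,::-1]); print(n,d["mtx"],d["distortion"],d["view"],d["shot"])
    for q in ["stage","anvil","roller"]:
        for o in imaging.regions_of(q,d)[:3]: print(q,o["p"],o["centre"],o["mask"].sum())
E
```

```text
{'time_s': 0.0, 'joints': array([ 1.48179822e+01,  2.20879888e+01,  3.78317069e-01, -2.74945925e-02,
       -6.84110162e+01, -1.48145553e+01]), 'joint_velocities': array([-0.00543607, -0.03881192,  0.00570716, -0.04520525,  0.05777778,
       -0.0033451 ]), 'effort': array([ 5.69075401e-04, -3.90661991e+01,  1.87403029e+01,  4.22001421e+00,
        1.09914420e-02, -1.81494070e-04]), 'tcp_pos': array([6.24416380e-01, 2.53373335e-05, 2.35482663e-01]), 'ee_rot': array([[-2.15042701e-03, -9.99997681e-01,  1.17111178e-04],
       [-1.07332624e-04,  1.17342260e-04,  9.99999987e-01],
       [-9.99997682e-01,  2.15041442e-03, -1.07584711e-04]]), 'wrist_force': array([-0.04409132, -0.97896887,  0.22403995]), 'moment': array([-0.04957554, -0.01689626, -0.01712519]), 'gripper_width': 1.0009025205037936}
scene [[418.65477638   0.         326.35166581]
 [  0.         418.65477638 203.53383799]
 [  0.           0.           1.        ]] [-0.11318772  0.          0.          0.          0.        ] [[ 0.1162307   0.99320317  0.00615488 -0.055383  ]
 [ 0.56597677 -0.06113919 -0.82215102 -0.27250295]
[... 770 characters left out ...]
99.0, 280.6] 1285
roller 0.6 [335.3, 200.6] 975
wrist [[299.70879719   0.         319.86528878]
 [  0.         299.70879719 203.45612149]
 [  0.           0.           1.        ]] [-0.05664632  0.          0.          0.          0.        ] [[-9.99999835e-01  5.72875487e-04 -3.77323374e-05  6.26380736e-01]
 [ 5.40458760e-04  9.61511211e-01  2.74765172e-01 -3.27586778e-02]
 [ 1.93686297e-04  2.74765106e-01 -9.61511362e-01  3.91170790e-01]
 [ 0.00000000e+00  0.00000000e+00  0.00000000e+00  1.00000000e+00]] 3
stage 0.94 [355.9, 187.7] 22667
anvil 0.82 [369.3, 247.6] 1571
anvil 0.51 [272.1, 302.8] 503
roller 0.76 [351.3, 157.1] 2541
roller 0.75 [507.4, 191.4] 2273
roller 0.67 [269.6, 9.8] 1032
```

View pics/scene0.png

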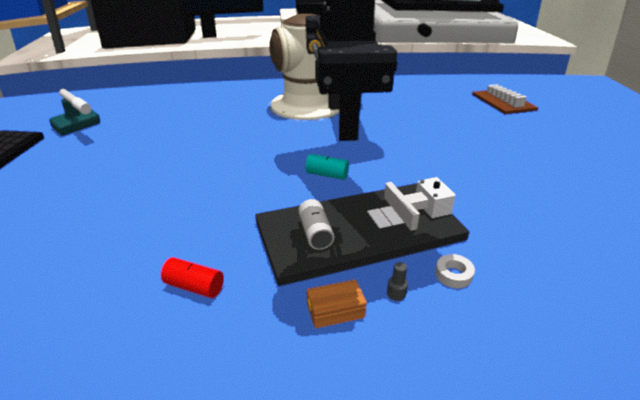

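View pics/side0.png

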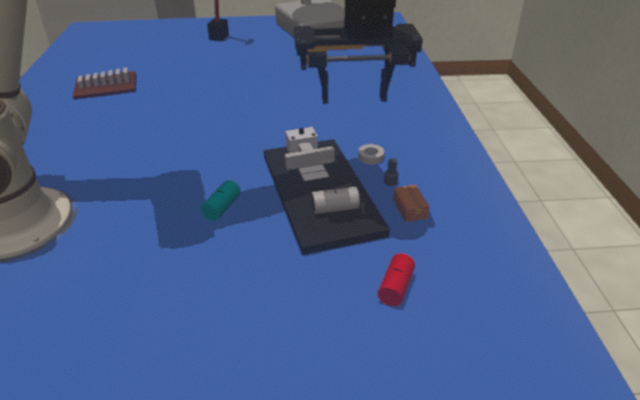

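View pics/wrist0.png

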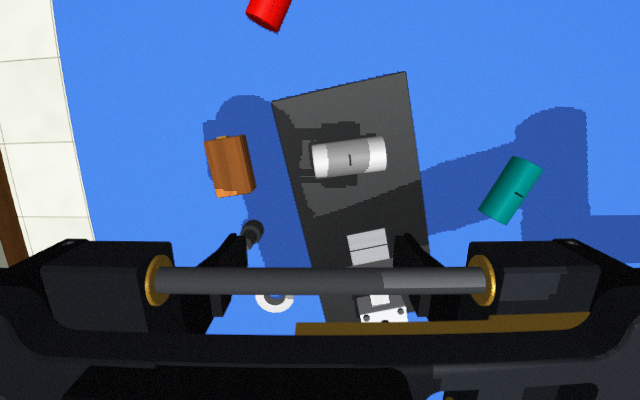

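```bash
cat > h.py <<'E'
import numpy as np, cv2
from scipy.optimize import least_squares
from station import r, imaging, job
def proj(P,d):
    V=d["view"]; return cv2.projectPoints(np.asarray(P,float),cv2.Rodrigues(V[:3,:3])[0],V[:3,3],d["mtx"],np.array(d["distortion"]))[0][:,0]
def place(L,p,z0):
    c,s=np.cos(p[2]),np.sin(p[2]); L=np.asarray(L,float)
    return np.c_[p[0]+c*L[:,0]-s*L[:,1],p[1]+s*L[:,0]+c*L[:,1],z0+L[:,2]]
def box(x0,x1,y0,y1,z0,z1): return np.array([[x,y,z] for x in(x0,x1) for y in(y0,y1) for z in(z0,z1)])
t=np.linspace(0,2*np.pi,48,endpoint=False)
STAGE=box(-.16,.16,-.08,.08,0,.02)
ROLL=np.vstack([np.c_[.02*np.cos(t),0*t+y,.02*np.sin(t)] for y in(-.04,.04)])
ANV=box(0,.012,-.05,.05,0,.034)
Z={'stage':0,'roller':.04,'anvil':.02}; M={'stage':STAGE,'roller':ROLL,'anvil':ANV}
def hull(name,p,d): return cv2.convexHull(proj(place(M[name],p,Z[name]),d).astype(np.float32))
def bpts(mask):
    m=mask.astype(np.uint8); cs,_=cv2.findContours(m,cv2.RETR_EXTERNAL,cv2.CHAIN_APPROX_NONE)
    c=max(cs,key=cv2.contourArea)[:,0]; h,w=m.shape
    k=(c[:,0]>2)&(c[:,0]<w-3)&(c[:,1]>2)&(c[:,1]<h-3)
    return c[k]
def fit(name,obs,p0,loss='soft_l1',fs=1.0):
    def f(p):
        o=[]
        for d,b in obs:
            H=hull(name,p,d)
            o+= [cv2.pointPolygonTest(H,(float(a),float(e)),True)-0.3 for a,e in b]
        return np.array(o)
    s=least_squares(f,p0,loss=loss,f_scale=fs,x_scale=[.01,.01,.05],diff_step=1e-4)
    return s.x, np.sqrt(np.mean(np.minimum(np.abs(s.fun),5)**2))
def ray(px,d,z):
    u=cv2.undistortPoints(np.array([[px]],float),d["mtx"],np.array(d["distortion"]))[0,0]
    R=d["view"][:3,:3];T=d["view"][:3,3]; c=-R.T@T; v=R.T@np.array([u[0],u[1],1]); return c+v*(z-c[2])/v[2]
def save(d,fn,items=(),crop=None,sc=1):
    im=d["pixels"][:,:,::-1].copy(); 
    if crop is None: crop=(0,0,640,400)
    x0,y0,x1,y1=crop; im=cv2.resize(im[y0:y1,x0:x1],None,fx=sc,fy=sc,interpolation=cv2.INTER_CUBIC)
    for n,p in items:
        H=hull(n,p,d); cv2.polylines(im,[np.round(((H-[x0,y0]+.5)*sc-.5)).astype(int)],True,(0,255,0) if n!='roller' else (0,0,255),1)
    cv2.imwrite(fn,im)
E
python3 - <<'E'
from h import *
D={n:imaging.capture(n) for n in["scene","side","wrist"]}
for n in D: print(n,ray({"scene":(316,225),"side":(335,200),"wrist":(350,157)}[n],D[n],.045))
B={}
for n,d in D.items():
    for q in["stage","anvil","roller"]:
        want={"stage":None,"anvil":{"scene":(398,212),"side":(312,159),"wrist":(369,247)}[n],"roller":{"scene":(316,225),"side":(335,200),"wrist":(350,157)}[n]}[q]
        R=imaging.regions_of(q,d)
        if want: R=[o for o in R if np.hypot(o["centre"][0]-want[0],o["centre"][1]-want[1])<25]
        if R: B[n,q]=R[0]["mask"]; print(n,q,R[0]["p"],R[0]["centre"],R[0]["mask"].sum())
import pickle; pickle.dump((D,B),open("d0.pkl","wb"))
E
```

```text
scene [ 0.60156844 -0.03087136  0.045     ]
side [ 0.59368406 -0.03773699  0.045     ]
wrist [ 0.59235723 -0.03380152  0.045     ]
scene stage 0.78 [361.6, 229.6] 12919
scene anvil 0.85 [398.0, 210.0] 1553
scene roller 0.67 [315.3, 227.2] 1197
side stage 0.82 [315.3, 189.3] 8619
side anvil 0.73 [309.1, 159.2] 1122
side roller 0.95 [337.1, 197.9] 1013
wrist stage 0.79 [355.1, 188.7] 22496
wrist anvil 0.89 [372.1, 251.1] 1578
wrist roller 0.66 [350.4, 156.3] 2564
```

```bash
python3 - <<'E'
from h import *
import pickle
D,B=pickle.load(open("d0.pkl","rb"))
st0=[.585,.03,np.radians(100)]
res={}
for q,p0 in [("stage",st0),("roller",[.595,-.034,np.radians(97)]),("anvil",[.57,.1,np.radians(100)])]:
    for ns in (["scene"],["side"],["wrist"],["scene","side"],["scene","side","wrist"]):
        obs=[(D[n],bpts(B[n,q])) for n in ns if (n,q) in B]
        x,e=fit(q,obs,p0,fs=.5); print(q,ns,np.round(x[:2]*1000,1),np.degrees(x[2]).round(2),e.round(2))
    res[q]=x
for n,c,sc in [("scene",(240,130,480,300),3.3),("side",(240,110,420,260),4),("wrist",(260,60,450,340),2)]:
    save(D[n],f"pics/{n}_f0.png",list(res.items()),c,sc)
np.save("res0.npy",res)
E
```

```text
stage ['scene'] [568.8  45.4] 102.52 2.56
stage ['side'] [572.4  47.7] 102.25 1.83
stage ['wrist'] [572.1  43.4] 102.34 2.45
stage ['scene', 'side'] [570.1  46.1] 102.55 2.4
stage ['scene', 'side', 'wrist'] [571.6  44.4] 102.43 2.46
roller ['scene'] [590.8 -30.6] 97.0 0.7
roller ['side'] [594.7 -30.6] 96.97 0.49
roller ['wrist'] [594.6 -33.1] 98.24 0.49
roller ['scene', 'side'] [593.7 -30.4] 97.24 0.81
roller ['scene', 'side', 'wrist'] [594.4 -32.6] 97.73 1.02
anvil ['scene'] [556.   95.7] 147.34 4.3
anvil ['side'] [560.7 107. ] 101.19 3.24
anvil ['wrist'] [591.3  82.3] 95.11 4.29
anvil ['scene', 'side'] [559.9 108.5] 106.62 3.57
anvil ['scene', 'side', 'wrist'] [566.7  90.2] 135.7 4.07
```

View pics/scene_f0.png

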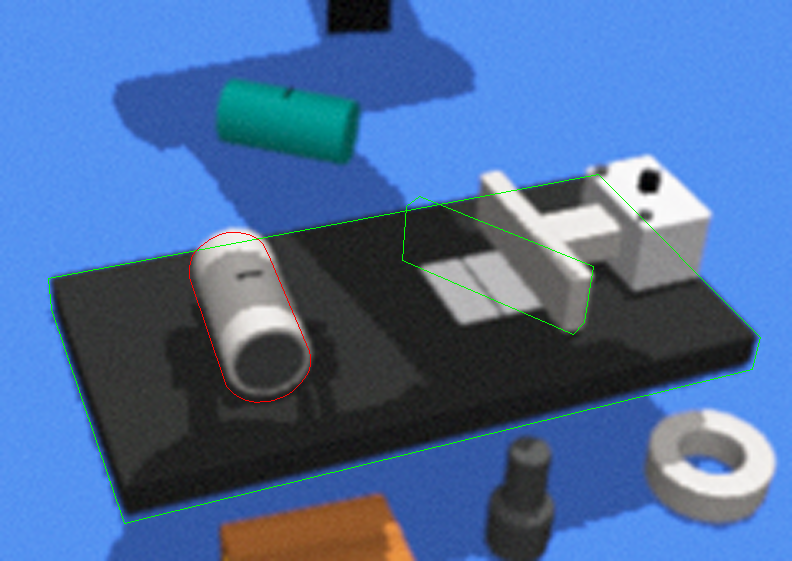

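View pics/side_f0.png

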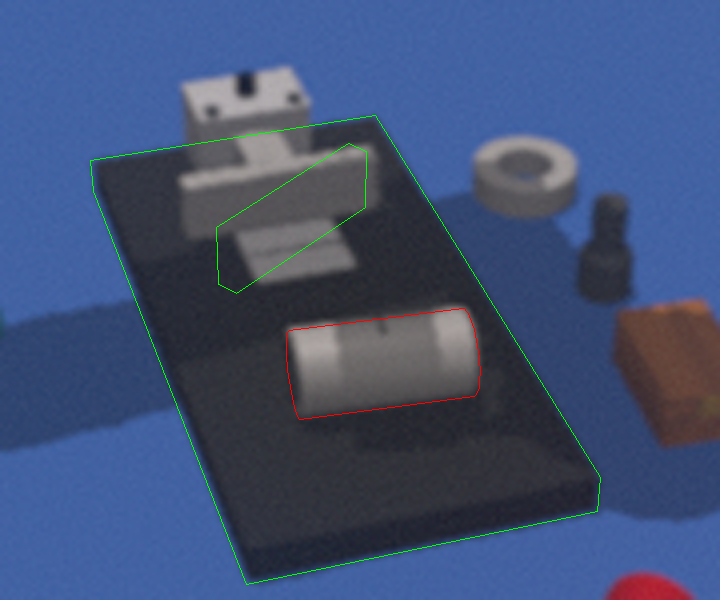

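View pics/wrist_f0.png

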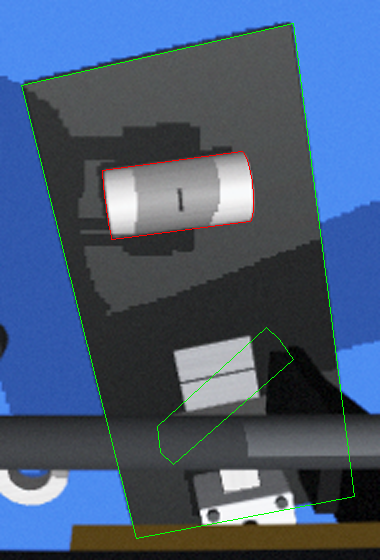

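```bash
python3 - <<'E'
from h import *
import pickle
D,B=pickle.load(open("d0.pkl","rb"))
st={}
for n in D: st[n],_=fit("stage",[(D[n],bpts(B[n,"stage"]))],[.57,.045,np.radians(102.4)],fs=.3)
def loc(P,s):
    c,S=np.cos(s[2]),np.sin(s[2]); d=np.asarray(P[:2])-s[:2]; return np.round([1000*(c*d[0]+S*d[1]),1000*(-S*d[0]+c*d[1])],1)
pk={"scene":[((386.1,184.5),.054,"top far"),((413,213.6),.054,"top near"),((411.5,229.4),.02,"bot near"),((371.5,211),.021,"line L/far?"),((240+482/3.3,130+253/3.3),.021,""),((240+503/3.3,130+308/3.3),.021,"line near"),((240+464/3.3,130+257/3.3),.021,"line far")],
"side":[((285.25,156.75),.054,"topL"),((331,148.75),.054,"topR"),((285.75,169.5),.02,"botL"),((240+246/4,110+257/4),.021,"lineL"),((240+344/4,110+244/4),.021,"lineR")],
"wrist":[((351,251.5),.021,"line"),((387.5,242.5),.021,"line")]}
for n in pk:
    print(n,st[n])
    for p,z,l in pk[n]:
        w=ray(p,D[n],z); print(l,np.round(w*1000,1),loc(w,st[n]))
E
```

```text
scene [0.56884037 0.04528764 1.78923183]
top far [512.6  99.3  54. ] [64.9 43.2]
top near [600.8 121.5  54. ] [ 67.5 -47.8]
bot near [597.8 124.3  20. ] [ 70.8 -45.4]
line L/far? [542.   69.7  21. ] [29.7 20.9]
 [532.1  97.5  21. ] [59.  24.5]
line near [579.8  96.9  21. ] [ 48.  -21.9]
line far [534.6  87.3  21. ] [48.4 24.3]
side [0.5724641  0.04759323 1.78472142]
topL [508.   97.9  54. ] [62.8 52.3]
topR [600.8 120.5  54. ] [ 65.2 -43.2]
botL [507.7 103.3  20. ] [68.1 51.5]
lineL [538.7  82.4  21. ] [41.2 25.6]
lineR [588.3  90.1  21. ] [ 38.1 -24.5]
wrist [0.57212563 0.04341121 1.7865962 ]
line [585.2  94.1  21. ] [ 46.8 -23.7]
line [537.4  81.4  21. ] [44.5 25.8]
```

Emit:
{"api": "apply_moves", "payload": {"xyz": [[0.03,0.011,-0.04],[0.04,0.011,-0.04],[0.04,0,0],[0.02,0,0],[0,0,0]], "twist": [0,0,-6.2,-6.2,0], "claw": [0.5,0.5,0.5,0.5,0.5]}}

```text
time_s: 1.7
tcp_pos: [0.6055, -0.0795, 0.1075]
ee_rot: [[0.007, -0.975, -0.223], [0.001, -0.223, 0.975], [-1.0, -0.007, -0.001]]
wrist_force: [0.5, 1.2, -0.8]
gripper_width: 0.63
```

Emit:
{"api": "apply_moves", "payload": {"xyz": [[0.03,0,0],[0.02,0,0],[0.01,0,0],[0,0,0]], "twist": [0,0,0,0], "claw": [0.5,0.5,0.5,0.5]}}

```text
time_s: 2.1
tcp_pos: [0.6102, -0.079, 0.0505]
ee_rot: [[0.016, -0.976, -0.217], [0.0, -0.217, 0.976], [-1.0, -0.015, -0.003]]
wrist_force: [0.9, 0.6, -0.1]
gripper_width: 0.504
```

```bash
cat >> h.py <<'E'
ST=np.array([.5721,.0434,np.radians(102.4)])
def loc(P,s=ST):
    c,S=np.cos(s[2]),np.sin(s[2]); d=np.asarray(P)[:2]-s[:2]; return np.round([1000*(c*d[0]+S*d[1]),1000*(-S*d[0]+c*d[1])],1)
def state():
    s=r.sense(); R=s["ee_rot"]; f=s["wrist_force"]; z=R[:,2]
    print("t",round(s["time_s"],2),"tcp",np.round(s["tcp_pos"]*1000,1),"stage",loc(s["tcp_pos"]),"yaw",round(np.degrees(np.arctan2(z[1],z[0])),2),"F",np.round(f,2),"Fpush",round(-f@z,2),"w",round(s["gripper_width"],3)); return s
def look(names,near,q="roller"):
    """near: world xy guess"""
    out={}
    for n in names:
        d=imaging.capture(n); c=proj([[near[0],near[1],Z[q]+ (0.005 if q=='roller' else 0)]],d)[0]
        R=[o for o in imaging.regions_of(q,d) if np.hypot(*(np.array(o["centre"])-c))<40]
        out[n]=d
        if not R: print(n,"none"); continue
        p,e=fit(q,[(d,bpts(R[0]["mask"]))],[near[0],near[1],np.radians(100)],fs=.5)
        print(n,round(R[0]["p"],2),np.round(p[:2]*1000,1),"stage",loc(p),"yaw rel",round(np.degrees(p[2]-ST[2]),2),"err",round(e,2))
    return out
E
python3 - <<'E'
from h import *
state()
o=look(["side","wrist"],(.594,-.033))
save(o["side"],"pics/side1.png",(),(220,80,440,280),3.5); save(o["wrist"],"pics/wrist1.png")
E
```

```text
t 2.1 tcp [610.2 -79.   50.5] stage [-127.7  -10.9] yaw 102.52 F [ 0.89  0.57 -0.1 ] Fpush -0.37 w 0.504
side 0.89 [595.1 -21.7] stage [-68.5  -8.5] yaw rel -41.04 err 2.63
wrist 0.7 [593.5 -21.1] stage [-67.5  -7. ] yaw rel -16.64 err 4.21
```

View pics/side1.png

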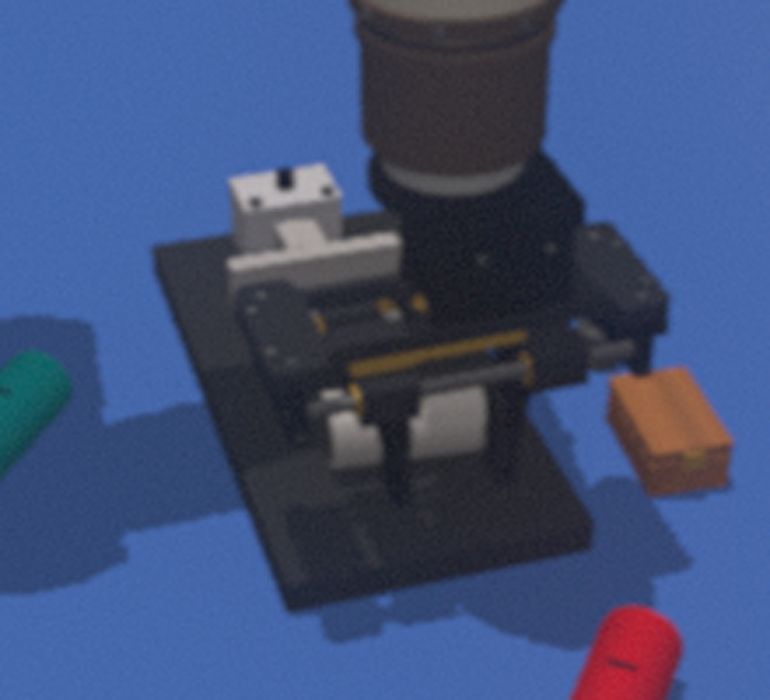

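View pics/wrist1.png

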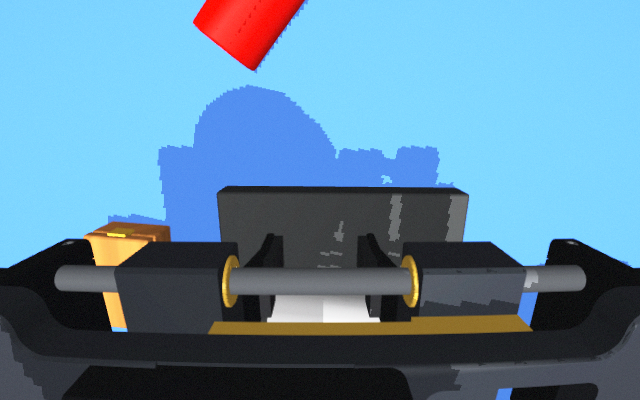

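```bash
python3 -c "
from h import *
print(r.sense()['joints'])"
```

```text
[  7.72787347  31.14084859 -14.11038527   0.19601611 -43.61731079
   4.72918858]
```

Emit:
{"api": "apply_moves", "payload": {"xyz": [[0.004,0,0.003],[0.001,0,0.004],[0,0,0.004],[0,0,0.003],[0,0,0.003],[0,0,0.003],[0,0,0.003],[0,0,0.003],[0,0,0.003],[0,0,0.003]], "twist": [0,0,0,0,0,0,0,0,0,0], "claw": [0.5,0.5,0.5,0.5,0.5,0.5,0.5,0.5,0.5,0.5]}}

```text
time_s: 3.3
tcp_pos: [0.6054, -0.0448, 0.0499]
ee_rot: [[0.025, -0.976, -0.218], [0.001, -0.218, 0.976], [-1.0, -0.024, -0.005]]
wrist_force: [-0.0, 1.5, -0.5]
gripper_width: 0.499
```

```bash
cat > s.py <<'E'
from h import *
import sys
state()
k=sys.argv[1]; near=loc
p=np.array([float(v) for v in sys.argv[2:4]])/1000
c,s=np.cos(ST[2]),np.sin(ST[2]); w=[ST[0]+c*p[0]-s*p[1],ST[1]+s*p[0]+c*p[1]]
o=look(["side","scene"],w)
a=[]
for n,cr in (("side",(240,110,420,260)),("scene",(240,150,480,290))):
    save(o[n],"pics/tmp.png",[],cr,600/(cr[2]-cr[0]) if n=="scene" else 2); a.append(cv2.imread("pics/tmp.png"))
h=max(x.shape[1] for x in a); a=[cv2.copyMakeBorder(x,0,0,0,h-x.shape[1],0) for x in a]
cv2.imwrite(f"pics/s{k}.png",cv2.resize(np.vstack(a),None,fx=.9,fy=.9))
E
python3 s.py 2 -80 -6
```

```text
t 3.3 tcp [605.4 -44.8  49.9] stage [-93.3 -13.6] yaw 102.58 F [-0.01  1.48 -0.53] Fpush -1.45 w 0.499
side 0.69 [589.1  -5.8] stage [-51.7  -6. ] yaw rel -19.55 err 2.32
scene 0.71 [660.   -2.1] stage [-63.3 -76. ] yaw rel 170.84 err 2.73
```

View pics/s2.png

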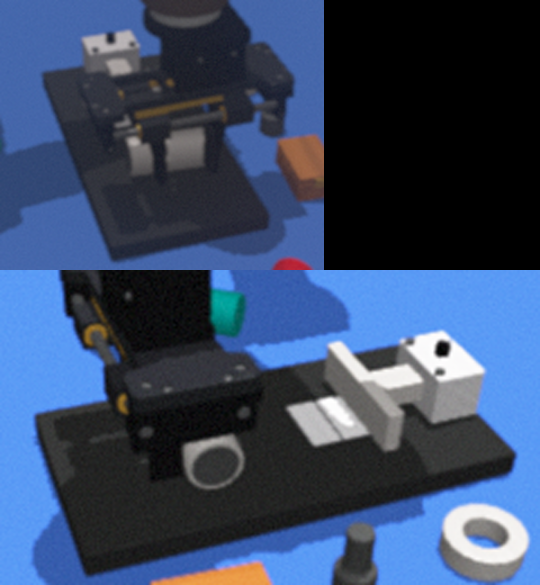

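Emit:
{"api": "apply_moves", "payload": {"xyz": [[0,0,-0.004],[-0.04,0,0],[-0.05,0,0.03],[-0.04,0,0.04],[0,0,0.04],[0,0,0]], "twist": [0,0,0,0,0,0], "claw": [0.5,0.5,0.5,0.5,0.5,0.5]}}

```text
time_s: 4.1
tcp_pos: [0.5811, 0.0532, 0.1761]
ee_rot: [[0.022, -0.977, -0.212], [0.002, -0.212, 0.977], [-1.0, -0.022, -0.003]]
wrist_force: [0.3, -1.0, -0.6]
gripper_width: 0.5
```

```bash
cat > w.py <<'E'
from h import *
import sys
state()
k=sys.argv[1]
p=np.array([float(v) for v in sys.argv[2:4]])/1000
c,s=np.cos(ST[2]),np.sin(ST[2]); w=[ST[0]+c*p[0]-s*p[1],ST[1]+s*p[0]+c*p[1]]
o=look(["wrist","side","scene"],w)
d=o["wrist"]
R=imaging.regions_of("stage",d)
if R:
    x,e=fit("stage",[(d,bpts(R[0]["mask"]))],ST,fs=.3); print("stage in wrist",np.round(x[:2]*1000,1),np.degrees(x[2]).round(2),round(e,2))
save(d,f"pics/w{k}.png",[("stage",ST)])
save(o["side"],f"pics/ws{k}.png",[],(240,110,420,260),4)
E
python3 w.py 3 -60 -6
```

```text
t 4.1 tcp [581.1  53.2 176.1] stage [  7.6 -10.9] yaw 102.24 F [ 0.34 -1.02 -0.56] Fpush 1.07 w 0.5
wrist 0.65 [590.9 -10.4] stage [-56.6  -6.8] yaw rel -4.12 err 0.56
side 0.91 [591.8  -8. ] stage [-54.5  -8.2] yaw rel -5.24 err 0.59
scene none
stage in wrist [572.1  42.8] 102.36 2.57
```

View pics/w3.png

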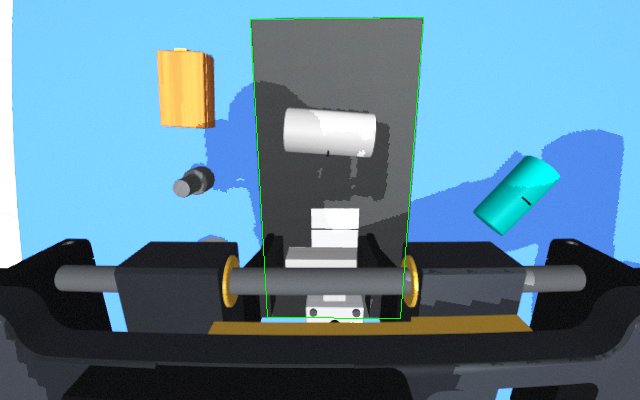

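Emit:
{"api": "apply_moves", "payload": {"xyz": [[0,-0.014,-0.05],[0,-0.014,-0.05],[0.04,0,-0.01],[0.04,0,0],[0.03,0,0],[0.015,0,0],[0,0,0]], "twist": [0,0,0,0,0,0,0], "claw": [0,0,0,0,0,0,0]}}

```text
time_s: 5.15
tcp_pos: [0.6353, -0.0609, 0.0426]
ee_rot: [[0.016, -0.98, -0.2], [-0.002, -0.2, 0.98], [-1.0, -0.016, -0.005]]
wrist_force: [0.4, -0.4, 0.6]
gripper_width: 0.021
```

```bash
python3 s.py 4 -56 -7
```

```text
t 5.15 tcp [635.3 -60.9  42.6] stage [-115.5  -39.3] yaw 101.54 F [ 0.4  -0.41  0.57] Fpush 0.48 w 0.021
side 0.92 [593.3  -2.5] stage [-49.3 -10.9] yaw rel -0.83 err 2.89
scene 0.58 [583.3  -7.2] stage [-51.8  -0.1] yaw rel -8.99 err 1.29
```

View pics/s4.png

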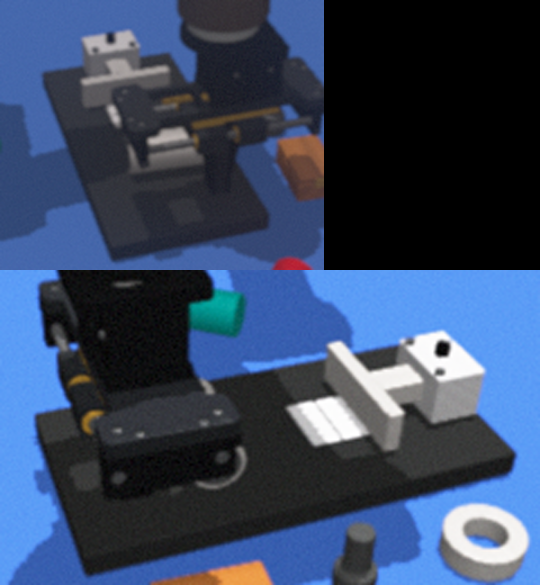

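Emit:
{"api": "apply_moves", "payload": {"xyz": [[0,0,0.005],[0,0,0.006],[0,0,0.006],[0,0,0.006],[0,0,0.006],[0,0,0.006],[0,0,-0.003],[-0.04,0,0],[-0.05,0,0.03],[-0.04,0.014,0.05],[0,0.014,0.045],[0,0,0]], "twist": [0,0,0,0,0,0,0,0,0,0,0,0], "claw": [0,0,0,0,0,0,0,0,0,0,0,0]}}

```text
time_s: 6.55
tcp_pos: [0.582, 0.0831, 0.1715]
ee_rot: [[0.031, -0.979, -0.201], [0.001, -0.201, 0.98], [-1.0, -0.031, -0.005]]
wrist_force: [0.2, 0.0, -0.2]
gripper_width: -0.002
```

```bash
python3 w.py 5 -40 -7
```

```text
t 6.55 tcp [582.   83.1 171.5] stage [ 36.6 -18.2] yaw 101.57 F [ 0.25  0.05 -0.23] Fpush 0.0 w -0.002
wrist 0.84 [585.1  15.2] stage [-30.4  -6.7] yaw rel -1.37 err 0.53
side 0.65 [586.1  18.5] stage [-27.3  -8.3] yaw rel -0.5 err 0.53
scene 0.92 [580.6  17.7] stage [-26.9  -2.8] yaw rel -1.56 err 0.75
stage in wrist [587.2 -27.6] 102.06 1.48
```

View pics/w5.png

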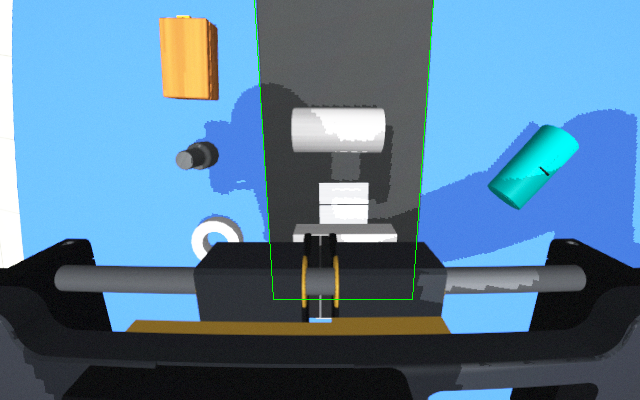

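Emit:
{"api": "apply_moves", "payload": {"xyz": [[0,-0.017,-0.05],[0,-0.017,-0.05],[0.03,0,-0.022],[0.04,0,0],[0.04,0,0],[0.016,0,0],[0,0,0]], "twist": [-0.8,0,0,0,0,0,0], "claw": [0,0,0,0,0,0,0]}}

```text
time_s: 7.6
tcp_pos: [0.6481, -0.0424, 0.0379]
ee_rot: [[0.028, -0.979, -0.2], [-0.003, -0.2, 0.98], [-1.0, -0.027, -0.009]]
wrist_force: [0.1, 0.1, 0.8]
gripper_width: 0.008
```

```bash
python3 - <<'E'
from h import *
state(); d=imaging.capture("scene"); save(d,"pics/sc6.png",[],(240,150,480,290),3)
d=imaging.capture("side"); save(d,"pics/sd6.png",[],(240,110,420,260),3)
E
```

```text
t 7.6 tcp [648.1 -42.4  37.9] stage [-100.1  -55.8] yaw 101.55 F [0.07 0.07 0.85] Fpush -0.05 w 0.008
```

View pics/sc6.png

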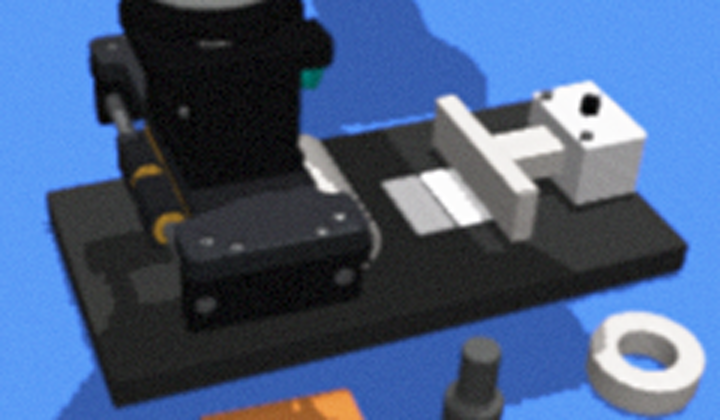

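Emit:
{"api": "apply_moves", "payload": {"xyz": [[-0.004,0,0.006],[0,0,0.008],[0,0,0.0085],[0,0,0.0085],[0,0,0.0085],[0,0,0.0085],[0,0,-0.003],[-0.04,0,0],[-0.05,0,0.03],[-0.04,0.017,0.05],[0,0.017,0.05],[0,0,0.01]], "twist": [0,0,0,0,0,0,0,0,-0.8,0,0,0], "claw": [0,0,0,0,0,0,0,0,0,0,0,0]}}

```text
time_s: 8.9
tcp_pos: [0.5817, 0.1259, 0.1695]
ee_rot: [[0.041, -0.976, -0.213], [0.0, -0.214, 0.977], [-0.999, -0.04, -0.009]]
wrist_force: [0.3, 0.9, -0.3]
gripper_width: 0.005
```

```bash
python3 w.py 7 0 -5
```

```text
t 8.9 tcp [581.7 125.9 169.5] stage [ 78.5 -27.1] yaw 102.32 F [ 0.29  0.88 -0.33] Fpush -0.8 w 0.005
wrist 0.79 [585.2  15.4] stage [-30.1  -6.8] yaw rel -0.88 err 0.69
side 0.93 [586.5  17.8] stage [-28.1  -8.6] yaw rel 0.81 err 0.42
scene 0.61 [581.4  17.8] stage [-27.   -3.6] yaw rel -1.45 err 0.53
stage in wrist [578.4  11.8] 102.0 1.81
```

View pics/w7.png

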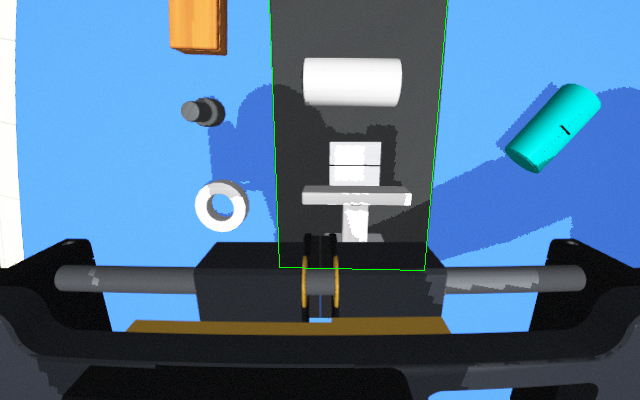

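View pics/ws7.png

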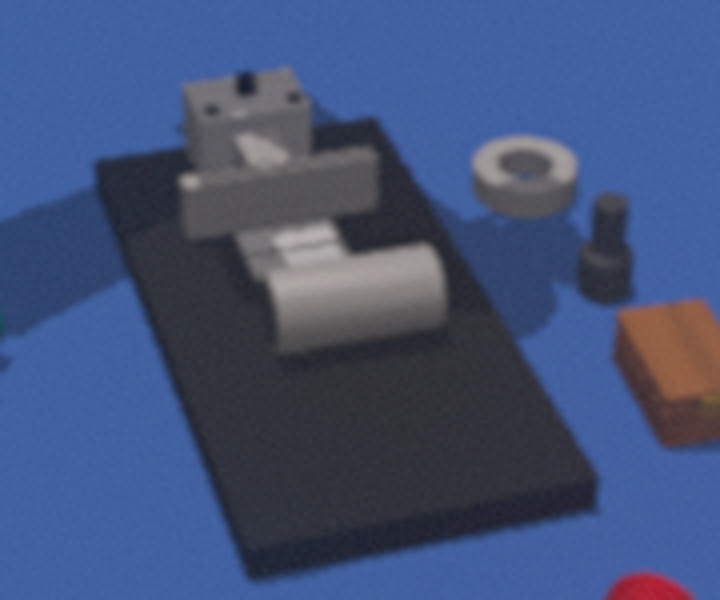

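```bash
python3 - <<'E'
from h import *
d=imaging.capture("wrist"); save(d,"pics/w8.png",[("roller",[.5852,.0154,np.radians(101.5)])],(270,40,450,220),4)
for p,z in [((330,165.5),.021),((381,165.5),.021),((302.5,187),.054),((411,193),.054)]:
    w=ray(p,d,z); print(p,np.round(w*1000,1),loc(w))
E
```

```text
(330, 165.5) [587.7  88.9  21. ] [ 41.1 -25.1]
(381, 165.5) [538.7  78.1  21. ] [41.1 25.2]
(302.5, 187) [608.5 108.5  54. ] [ 55.8 -49.6]
(411, 193) [512.4  92.7  54. ] [61.  47.7]
```

View pics/w8.png

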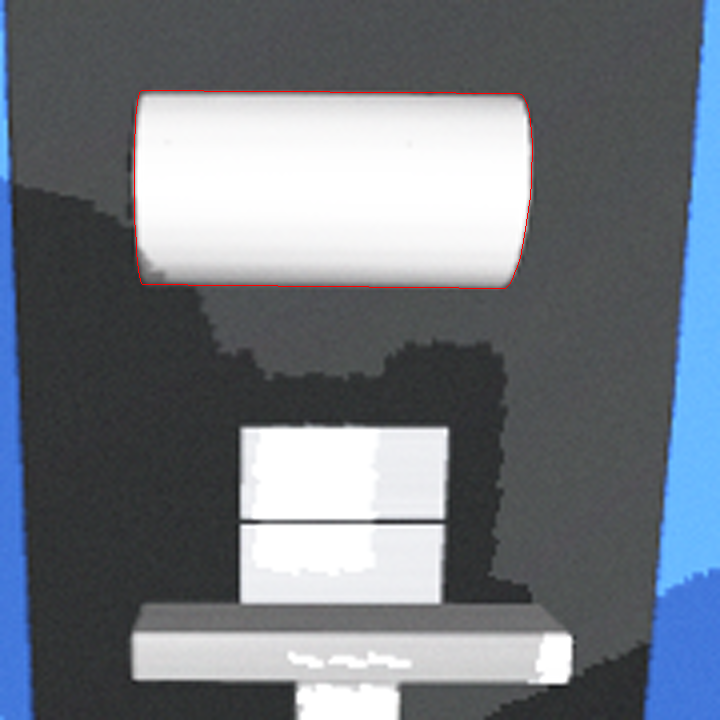

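Emit:
{"api": "apply_moves", "payload": {"xyz": [[0,-0.007,-0.05],[0,-0.007,-0.05],[0,0,-0.05],[0.03,0,-0.02],[0.04,0,0],[0.04,0,0],[0.01,0,0],[0,0,0]], "twist": [0,0,0,0,0,0,0,0], "claw": [0,0,0,0,0,0,0,0]}}

```text
time_s: 10.1
tcp_pos: [0.6427, -0.0537, 0.0451]
ee_rot: [[0.041, -0.979, -0.2], [-0.004, -0.201, 0.98], [-0.999, -0.04, -0.013]]
wrist_force: [-0.5, -0.4, 1.5]
gripper_width: 0.003
```

```bash
python3 - <<'E'
from h import *
state(); d=imaging.capture("side"); save(d,"pics/sd9.png",[],(240,110,420,260),3)
E
```

```text
t 10.1 tcp [642.7 -53.7  45.1] stage [-110.   -48.1] yaw 101.56 F [-0.5  -0.42  1.46] Fpush 0.33 w 0.003
```

View pics/sd9.png

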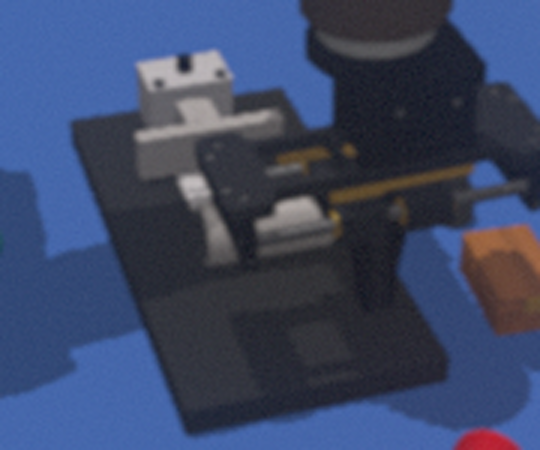

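Emit:
{"api": "apply_moves", "payload": {"xyz": [[0,0.003,0.008],[0,0,0.008],[0,0,0.0085],[0,0,0.0085],[0,0,0.0085],[0,0,0.0085],[0,0,0.0085],[0,0,-0.003],[-0.045,0,0],[-0.05,0,0.03],[-0.03,0.014,0.05],[0,0.01,0.05]], "twist": [-0.8,0,0,0,0,0,0,0,0,0,0,0], "claw": [0,0,0,0,0,0,0,0,0,0,0,0]}}

```text
time_s: 11.35
tcp_pos: [0.5775, 0.12, 0.1695]
ee_rot: [[0.051, -0.976, -0.211], [-0.003, -0.211, 0.977], [-0.999, -0.05, -0.014]]
wrist_force: [1.1, 0.7, -0.4]
gripper_width: 0.006
```

```bash
python3 w.py 10 10 -5
```

```text
t 11.35 tcp [577.5 120.  169.5] stage [ 73.7 -21.7] yaw 102.16 F [ 1.06  0.72 -0.41] Fpush -0.48 w 0.006
wrist 0.96 [572.4  54.3] stage [10.6 -2.6] yaw rel 5.79 err 0.58
side none
scene 0.87 [566.6  58.9] stage [16.3  2.1] yaw rel 4.6 err 0.72
stage in wrist [579.9   5.5] 102.33 1.71
```

View pics/w10.png

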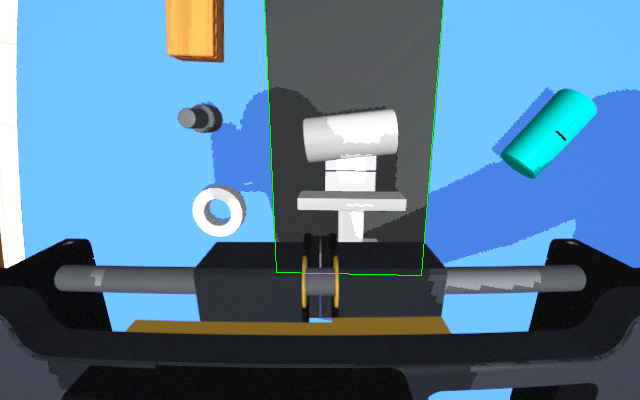

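Emit:
{"api": "apply_moves", "payload": {"xyz": [[0,0.013,-0.05],[0,0.013,-0.05],[0.03,0,-0.005],[0.04,0,0],[0.04,0,0],[0.01,0,0],[0,0,0]], "twist": [-0.8,0,0,0,0,0,0], "claw": [0,0,0,0,0,0,0]}}

```text
time_s: 12.4
tcp_pos: [0.5828, -0.0013, 0.0411]
ee_rot: [[0.045, -0.976, -0.213], [-0.008, -0.214, 0.977], [-0.999, -0.042, -0.018]]
wrist_force: [0.3, 0.7, 0.7]
gripper_width: 0.003
```

```bash
cat > sc.py <<'E'
from h import *
import sys
F=[]
s=state(); d=imaging.capture("scene"); save(d,f"pics/sc{sys.argv[1]}.png",[],(240,150,480,290),3)
for i in range(2):
    F.append(r.sense()["wrist_force"]); imaging.capture("wrist")
print("F",np.round(F,2).tolist())
E
python3 sc.py 11
```

```text
t 12.4 tcp [582.8  -1.3  41.1] stage [-45.9  -0.8] yaw 102.3 F [0.25 0.73 0.71] Fpush -0.64 w 0.003
F [[-0.03, -0.48, 0.46], [0.4, 0.06, -0.9]]
```

View pics/sc11.png

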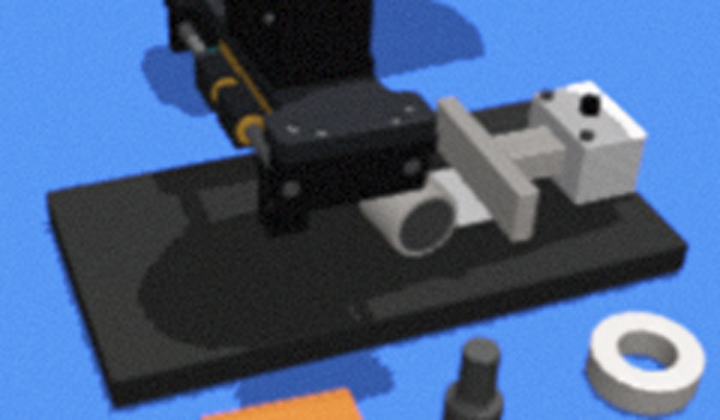

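Emit:
{"api": "apply_moves", "payload": {"xyz": [[0,0,0.004],[0,0,0.004],[0,0,0.004],[0,0,0.004],[0,0,0.003],[0,0,0.002],[0,0,0.002],[0,0,0.0015],[0,0,0.0015],[0,0,0.0015],[0,0,0.0015],[0,0,0.0015]], "twist": [0,0,0,0,0,0,0,0,0,0,0,0], "claw": [0,0,0,0,0,0,0,0,0,0,0,0]}}

```text
time_s: 13.75
tcp_pos: [0.5804, 0.0345, 0.0493]
ee_rot: [[0.061, -0.974, -0.217], [-0.004, -0.218, 0.976], [-0.998, -0.059, -0.017]]
wrist_force: [-0.1, 0.6, 0.1]
gripper_width: 0.006
```

```bash
python3 sc.py 12
```

```text
t 13.75 tcp [580.4  34.5  49.3] stage [-10.5  -6.1] yaw 102.53 F [-0.08  0.6   0.08] Fpush -0.6 w 0.006
F [[-0.23, -0.13, -0.23], [-0.13, -0.28, -0.47]]
```

View pics/sc12.png

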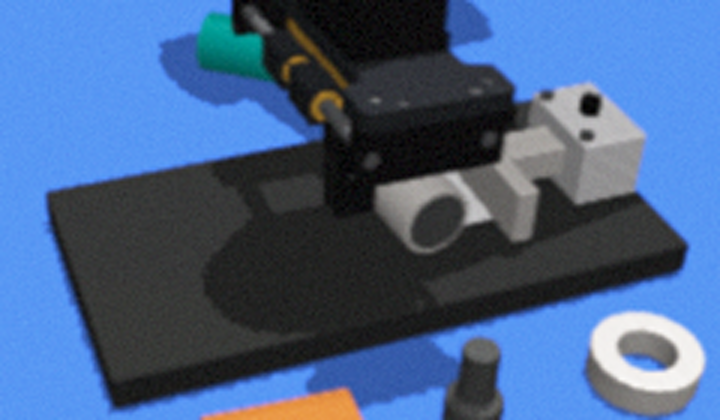

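Emit:
{"api": "apply_moves", "payload": {"xyz": [[0,0,-0.004],[0.006,0.006,0],[0.0007,0.0005,0.003],[0.0007,0.0005,0.002],[0.0007,0.0005,0.002],[0.0007,0.0005,0.002],[0.0007,0.0005,0.002],[0.0007,0.0005,0.002],[0.0007,0.0005,0.002]], "twist": [0,0,0,0,0,0,0,0,0], "claw": [0,0,0,0,0,0,0,0,0]}}

```text
time_s: 14.8
tcp_pos: [0.5685, 0.0435, 0.0367]
ee_rot: [[0.061, -0.974, -0.217], [-0.004, -0.217, 0.976], [-0.998, -0.059, -0.017]]
wrist_force: [0.3, -0.1, 0.1]
gripper_width: 0.006
```

```bash
python3 sc.py 13
```

```text
t 14.8 tcp [568.5  43.5  36.7] stage [0.9 3.5] yaw 102.52 F [ 0.29 -0.11  0.06] Fpush 0.18 w 0.006
F [[-0.7, 1.11, 0.62], [-0.17, 0.74, 0.42]]
```

View pics/sc13.png

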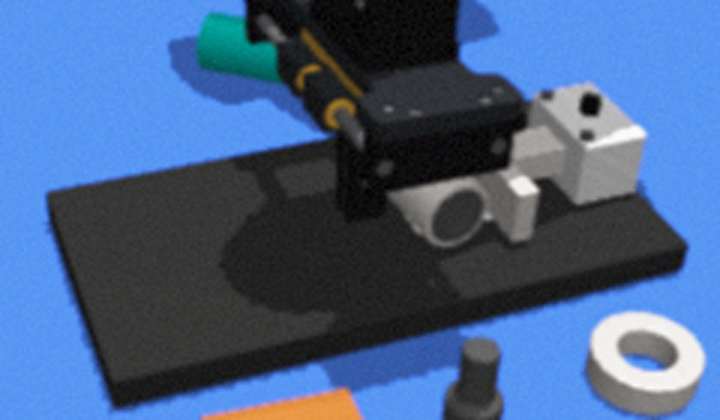

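Emit:
{"api": "apply_moves", "payload": {"xyz": [[-0.005,-0.003,0],[0,0,0.002],[0,0,0.002],[0,0,0.0015],[0,0,0.0015]], "twist": [0,0,0,0,0], "claw": [0,0,0,0,0]}}

```text
time_s: 15.45
tcp_pos: [0.5701, 0.0513, 0.0426]
ee_rot: [[0.062, -0.974, -0.216], [-0.004, -0.217, 0.976], [-0.998, -0.06, -0.017]]
wrist_force: [-0.1, -0.7, -0.8]
gripper_width: 0.004
```

```bash
python3 sc.py 14
```

```text
t 15.45 tcp [570.1  51.3  42.6] stage [8.2 0.2] yaw 102.49 F [-0.11 -0.72 -0.79] Fpush 0.67 w 0.004
F [[-0.24, -0.0, 0.04], [0.24, -0.07, 0.67]]
```

View pics/sc14.png

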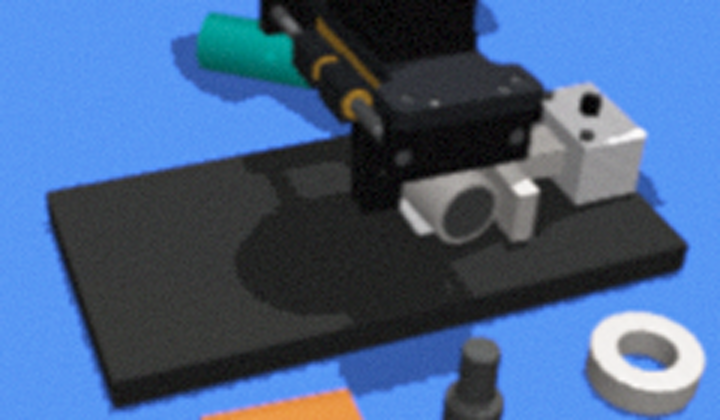

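Emit:
{"api": "apply_moves", "payload": {"xyz": [[0,0,-0.005],[-0.045,0,-0.003],[-0.05,0,0.02],[-0.03,0,0.04],[0,0,0.03],[0,0,0]], "twist": [0,0,0,0,0,0], "claw": [0,0,0,0,0,0]}}

```text
time_s: 16.2
tcp_pos: [0.5443, 0.1318, 0.169]
ee_rot: [[0.057, -0.976, -0.212], [-0.003, -0.213, 0.977], [-0.998, -0.055, -0.016]]
wrist_force: [-0.0, -0.9, -0.7]
gripper_width: 0.007
```

```bash
python3 w.py 15 40 0
```

```text
t 16.2 tcp [544.3 131.8 169. ] stage [92.3  8.2] yaw 102.25 F [-0.04 -0.85 -0.67] Fpush 0.81 w 0.007
wrist 0.68 [562.6  82.7] stage [40.4  0.8] yaw rel 6.29 err 0.51
side 0.68 [563.4  84.6] stage [42.1 -0.3] yaw rel 4.71 err 0.54
scene none
stage in wrist [576.5  23.7] 102.65 1.64
```

View pics/w15.png

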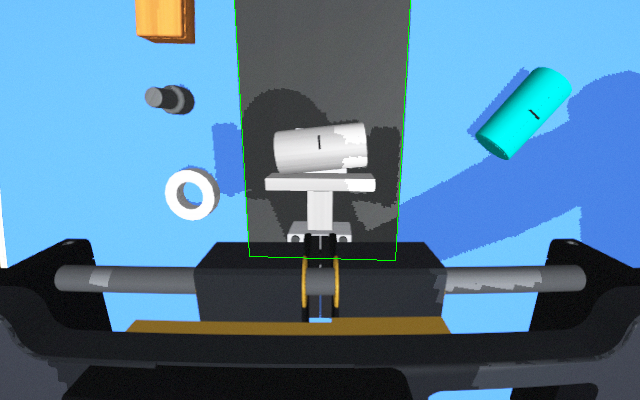

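View pics/ws15.png

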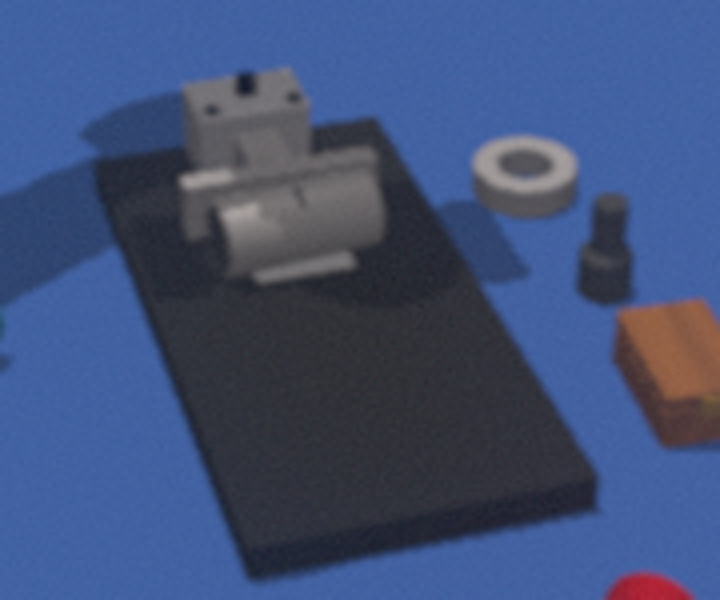

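Emit:
{"api": "apply_moves", "payload": {"xyz": [[0,-0.003,-0.05],[0,0,-0.045],[0.03,0,-0.002],[0.04,0,0],[0.038,0,0],[0.01,0,0],[0,0,0]], "twist": [0,0,0,0,0,0,0], "claw": [0,0,0,0,0,0,0]}}

```text
time_s: 17.25
tcp_pos: [0.5768, 0.0264, 0.0469]
ee_rot: [[0.055, -0.978, -0.203], [-0.008, -0.204, 0.979], [-0.998, -0.052, -0.019]]
wrist_force: [0.5, -0.5, -0.0]
gripper_width: 0.007
```

```bash
python3 sc.py 16
```

```text
t 17.25 tcp [576.8  26.4  46.9] stage [-17.6  -0.9] yaw 101.73 F [ 0.48 -0.48 -0.01] Fpush 0.57 w 0.007
F [[-0.67, -0.43, 0.94], [-0.26, 0.03, 0.84]]
```

View pics/sc16.png

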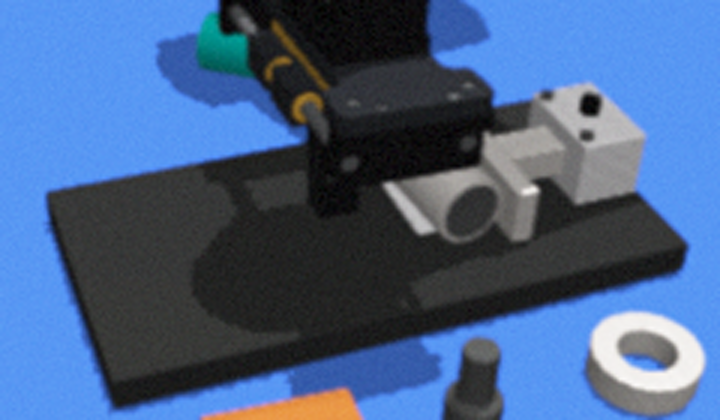

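Emit:
{"api": "apply_moves", "payload": {"xyz": [[0.003,0.0015,0.004],[0,0,0.004],[0,0,0.004],[0,0,0.004],[0,0,0.003],[0,0,0]], "twist": [-0.7,0,0,0,0,0], "claw": [0,0,0,0,0,0]}}

```text
time_s: 18.0
tcp_pos: [0.5756, 0.0496, 0.0521]
ee_rot: [[0.071, -0.973, -0.22], [-0.002, -0.22, 0.975], [-0.997, -0.069, -0.018]]
wrist_force: [-0.5, -0.6, -0.3]
gripper_width: 0.007
```

```bash
python3 sc.py 17
```

```text
t 18.0 tcp [575.6  49.6  52.1] stage [ 5.3 -4.8] yaw 102.7 F [-0.52 -0.58 -0.27] Fpush 0.45 w 0.007
F [[0.24, 0.37, -0.04], [0.36, 0.65, 0.23]]
```

Emit:
{"api": "apply_moves", "payload": {"xyz": [[0.007,0.004,0],[0,0,0.002],[0,0,0.0015],[0,0,0.001],[0,0,0.001]], "twist": [0.3,0,0,0,0], "claw": [0,0,0,0,0]}}

```text
time_s: 18.65
tcp_pos: [0.5702, 0.053, 0.043]
ee_rot: [[0.069, -0.975, -0.212], [-0.003, -0.213, 0.977], [-0.998, -0.067, -0.018]]
wrist_force: [-0.3, 0.1, -0.0]
gripper_width: 0.001
```

```bash
python3 sc.py 18
```

```text
t 18.65 tcp [570.2  53.   43. ] stage [ 9.8 -0.2] yaw 102.26 F [-0.29  0.13 -0.01] Fpush -0.19 w 0.001
F [[-0.46, -0.46, 0.21], [0.28, -0.17, 0.03]]
```

View pics/sc18.png

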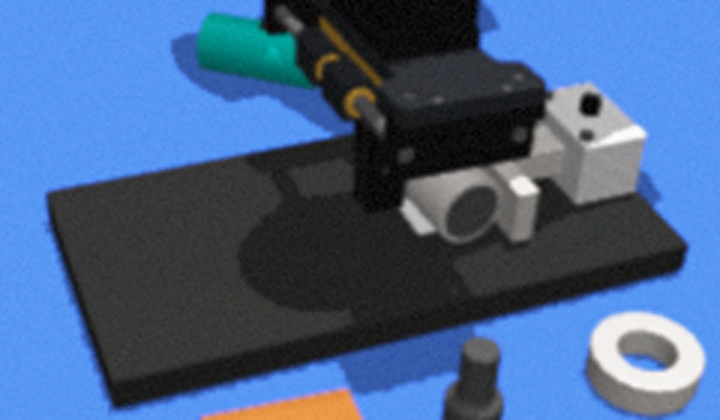

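Well placed. Now 1 mm steps to square it up.

Emit:
{"api": "apply_moves", "payload": {"xyz": [[0,0,0.001],[0,0,0.001],[0,0,0.001],[0,0,0.001]], "twist": [0,0,0,0], "claw": [0,0,0,0]}}

```text
time_s: 19.2
tcp_pos: [0.5694, 0.0568, 0.0433]
ee_rot: [[0.07, -0.975, -0.212], [-0.003, -0.213, 0.977], [-0.998, -0.067, -0.018]]
wrist_force: [-0.2, -0.6, 1.2]
gripper_width: 0.005
```

```bash
python3 sc.py 19
```

```text
t 19.2 tcp [569.4  56.8  43.3] stage [13.7 -0.3] yaw 102.25 F [-0.21 -0.57  1.22] Fpush 0.54 w 0.005
F [[0.42, -0.56, 0.48], [0.1, -1.38, -0.54]]
```

Emit:
{"api": "apply_moves", "payload": {"xyz": [[0,0,0.0007],[0,0,0.0007]], "twist": [0,0], "claw": [0,0]}}

```text
time_s: 19.55
tcp_pos: [0.5691, 0.0583, 0.0433]
ee_rot: [[0.07, -0.975, -0.212], [-0.003, -0.213, 0.977], [-0.998, -0.067, -0.018]]
wrist_force: [1.0, -0.3, -0.1]
gripper_width: 0.005
```

```bash
cat > f.py <<'E'
from h import *
state(); F=[]
for i in range(3):
    s=r.sense(); F.append(-s["wrist_force"]@np.array([-.2147,.9767,0])); imaging.capture("side")
F.append(-r.sense()["wrist_force"]@np.array([-.2147,.9767,0]))
print("push",np.round(F,2),"mean",np.mean(F).round(2)); state()
E
python3 f.py
```

```text
t 19.55 tcp [569.1  58.3  43.3] stage [15.2 -0.3] yaw 102.25 F [ 0.98 -0.3  -0.05] Fpush 0.5 w 0.005
push [0.51 1.28 0.43 0.37] mean 0.65
t 19.7 tcp [569.1  58.3  43.3] stage [15.2 -0.3] yaw 102.26 F [ 0.45 -0.28  0.08] Fpush 0.37 w 0.006
```

Emit:
{"api": "apply_moves", "payload": {"xyz": [[0,0,0.0006],[0,0,0.0006]], "twist": [0,0], "claw": [0,0]}}

```text
time_s: 19.9
tcp_pos: [0.5689, 0.0591, 0.0433]
ee_rot: [[0.069, -0.975, -0.212], [-0.004, -0.213, 0.977], [-0.998, -0.067, -0.019]]
wrist_force: [1.6, -4.1, 0.6]
gripper_width: 0.006
```

```bash
python3 f.py
```

```text
t 19.9 tcp [568.9  59.1  43.3] stage [16.  -0.2] yaw 102.25 F [ 1.59 -4.1   0.58] Fpush 4.35 w 0.006
push [4.35 3.14 4.13 5.06] mean 4.17
t 20.05 tcp [568.9  59.   43.3] stage [16.  -0.2] yaw 102.24 F [ 1.78 -4.79 -0.  ] Fpush 5.05 w 0.003
```

Emit:
{"api": "apply_moves", "payload": {"xyz": [[0,0,0.0005]], "twist": [0], "claw": [0]}}

```text
time_s: 20.15
tcp_pos: [0.5688, 0.0591, 0.0433]
ee_rot: [[0.069, -0.975, -0.212], [-0.004, -0.213, 0.977], [-0.998, -0.067, -0.019]]
wrist_force: [1.7, -5.7, -0.1]
gripper_width: 0.006
```

```bash
python3 f.py
```

```text
t 20.15 tcp [568.8  59.1  43.3] stage [16.  -0.2] yaw 102.24 F [ 1.66 -5.68 -0.11] Fpush 5.9 w 0.006
push [5.9  5.8  5.52 5.83] mean 5.76
t 20.3 tcp [568.9  59.   43.3] stage [16.  -0.2] yaw 102.23 F [ 1.88 -5.56  0.12] Fpush 5.83 w 0.007
```

Emit:
{"api": "apply_moves", "payload": {"xyz": [[0,0,0.0006]], "twist": [0], "claw": [0]}}

```text
time_s: 20.4
tcp_pos: [0.5688, 0.0591, 0.0433]
ee_rot: [[0.069, -0.975, -0.212], [-0.005, -0.212, 0.977], [-0.998, -0.067, -0.019]]
wrist_force: [1.9, -5.7, -0.9]
gripper_width: 0.005
```

```bash
python3 - <<'E'
from h import *
state(); F=[]
for i in range(36):
    s=r.sense(); F.append(-s["wrist_force"]@np.array([-.2147,.9767,0])); imaging.capture("side")
print(np.round(F,1),np.mean(F)); state()
E
```

```text
t 20.4 tcp [568.8  59.1  43.3] stage [16.  -0.2] yaw 102.22 F [ 1.91 -5.7  -0.9 ] Fpush 5.95 w 0.005
[6.  5.3 6.2 6.3 6.3 5.8 6.4 6.2 6.1 6.  7.1 5.3 6.  5.3 6.2 6.1 5.8 6.7
 5.2 6.4 5.4 5.4 6.2 6.5 6.2 6.5 5.6 5.8 6.3 6.2 5.5 5.8 5.8 7.5 5.4 5. ] 5.987517750986226
t 22.2 tcp [568.9  59.1  43.3] stage [16.  -0.2] yaw 102.22 F [ 1.49 -5.5  -0.29] Fpush 5.69 w 0.002
```

Emit:
{"api": "apply_moves", "payload": {"xyz": [[0,0,-0.0005],[0,0,-0.001],[0,0,-0.002],[0,0,-0.006],[-0.03,0,-0.01],[-0.05,0,0],[-0.05,0,0.02],[0,0,0.05],[0,0,0.04],[0,0,0]], "twist": [0,0,0,0,0,0,0,0,0,0], "claw": [0,0,0,0,0,0,0,0,0,0]}}

```text
time_s: 23.2
tcp_pos: [0.5414, 0.1501, 0.1753]
ee_rot: [[0.07, -0.976, -0.208], [0.001, -0.208, 0.978], [-0.998, -0.069, -0.013]]
wrist_force: [0.1, -0.7, -0.4]
gripper_width: 0.006
```

```bash
python3 w.py 20 45 0; python3 - <<'E'
from h import *
d=imaging.capture("wrist"); save(d,"pics/w20b.png",[],(240,80,420,220),4)
d=imaging.capture("scene"); save(d,"pics/sc20.png",[],(240,150,480,290),3)
E
```

```text
t 23.2 tcp [541.4 150.1 175.3] stage [110.8   7.1] yaw 101.99 F [ 0.11 -0.67 -0.43] Fpush 0.67 w 0.006
wrist 0.75 [561.4  87.5] stage [45.4  0.9] yaw rel -0.02 err 0.52
side 0.64 [562.4  90. ] stage [47.5 -0.6] yaw rel -0.5 err 0.5
scene 0.66 [557.7  90.1] stage [48.7  4. ] yaw rel -0.59 err 0.46
stage in wrist [571.9  42.4] 102.29 1.39
```

View pics/w20b.png

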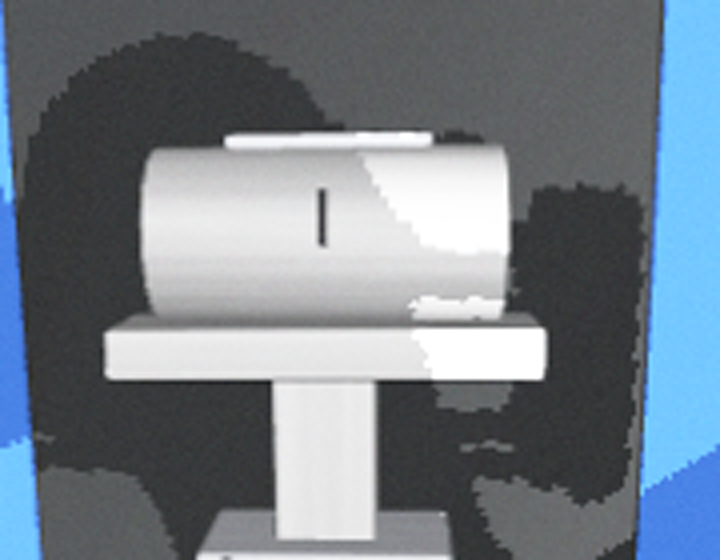

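View pics/ws20.png

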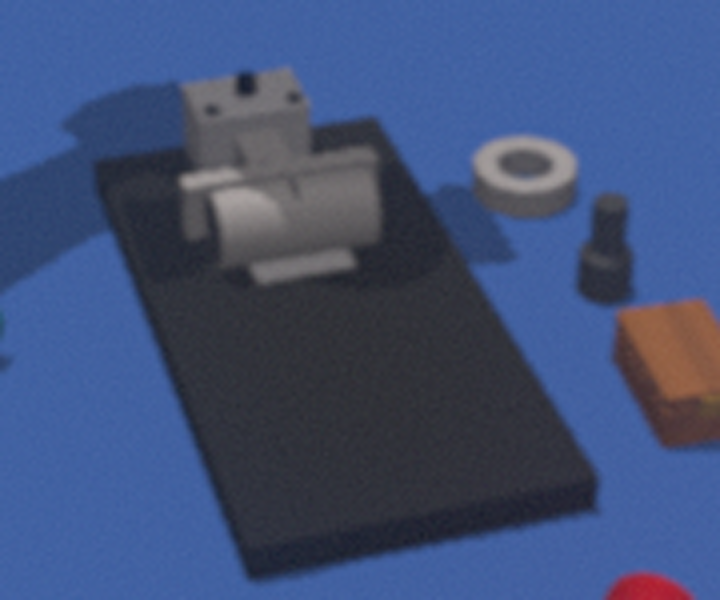

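View pics/sc20.png

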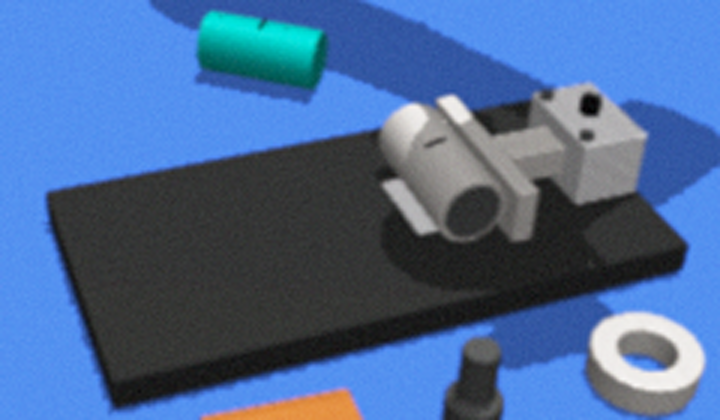

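```bash
python3 -c "
from h import *
look(['wrist'],(.5614,.0875)); state(); print(job.finish_job())"
```

```text
wrist 0.98 [561.5  87.4] stage [45.2  0.9] yaw rel 0.02 err 0.69
t 23.75 tcp [541.3 146.  173.7] stage [106.8   8.1] yaw 101.67 F [ 0.48  0.94 -0.4 ] Fpush -0.83 w 0.004
the job is handed in; nothing more can be done
None
```

The roller now rests lengthwise against the anvil, square and central, and I handed the job in at about 24 s. `finish_job` reported no verdict.

**What I did:** I rolled the roller by its side only. A first push with both fingers moved it without turning it. Two taps near one end with the fingers shut then turned it and brought it sideways towards the centre. A third tap passed beside the roller without touching it. I then pushed slowly at the middle until it squared up on the face, and pressed.

**Pressing force:** It read 5.0 to 7.5 N for 1.8 s, mean 6.0 N, with noise of about ±0.8 N. No reading passed 7.5 N. The anvil may have felt about 1 N less.

**Last checks, with the tool lifted clear:**

| Camera | Distance along the plate (home about 45.5 mm) | Off centre | Out of square |
|---|---|---|---|
| Wrist | 45.2 mm | 0.9 mm | 0.02° |
| Side | 47.5 mm | −0.6 mm | −0.5° |
| Scene | 48.7 mm | 4.0 mm | −0.6° |

- **Disagreement:** The scene camera reads 4 mm to one side, but it was also offset when fitting the plate. In the close wrist picture the middles of roller and anvil agree within a pixel. I take the wrist values as the true ones.
- **Anvil and gauges:** Judged by eye, the anvil looks in its old place in the scene and side pictures. The case, ring and plug look undisturbed there too. I did not measure any of these again.
- **Tool tilt:** The tool slowly tilted to about 4° over the moves, with no visible effect on the result.

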